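# Mixed-up pot lids

## Task

The wooden lids of the three white storage pots have been mixed up: every pot wears the lid of another. Put each lid on the pot it fits, fully home, and use the round wooden board to put a lid aside on the way: the bare worktop is not clean, so no lid may touch it. Leave the pots and the glass, mug and spoon standing or lying where they are.

Things in the scene. Friction and masses are not known exactly. Their poses are not given: they have to be found in the camera images.
- round_lid: Round light wooden lid, flange 96 mm. Origin: under the middle of the plug, z up. Heights: plug 0-14 mm, flange 14-23, bar grip 23-47 (16 thick along x, 52 long along y, centred). Plug tapers from 76 mm down to 68 at its foot: in its own pot it drops home (2 mm play, guides itself from 5 mm off); on another pot it lies on the rim, flange 14 mm above it. 0.16 kg.
- square_lid: Square light wooden lid, flange 96x96 mm. Origin: under the middle of the plug, z up. Heights: plug 0-14 mm, flange 14-23, bar grip 23-47 (16 thick along x, 52 long along y, centred). Plug tapers from 76x76 mm down to 68x68 at its foot: in its own pot it drops home (2 mm play, guides itself from 5 mm off); on another pot it lies on the rim, flange 14 mm above it. 0.16 kg.
- oblong_lid: Oblong light wooden lid, flange 70 (x) by 122 (y) mm. Origin: under the middle of the plug, z up. Heights: plug 0-14 mm, flange 14-23, bar grip 23-47 (16 thick along x, 52 long along y, centred). Plug tapers from 50x102 mm down to 42x94 at its foot: in its own pot it drops home (2 mm play, guides itself from 5 mm off); on another pot it lies on the rim, flange 14 mm above it. 0.16 kg.
- round_pot: White glazed stoneware pot, open above, walls 6 mm thick, round with a bulging belly 116 mm across, 100 mm high, neck 92 mm, mouth 80 mm wide. Origin: centre of the underside, z up; when its own lid is fully home the lid's origin is 86 mm above the pot's, on the same axis. About 0.9 kg, stands loose.
- square_pot: White glazed stoneware pot, open above, walls 6 mm thick, square with rounded corners, 92 x 92 mm and 80 mm high, mouth 80 x 80 mm, sides along its x and y. Origin: centre of the underside, z up; when its own lid is fully home the lid's origin is 66 mm above the pot's, on the same axis. About 0.9 kg, stands loose.
- oblong_pot: White glazed stoneware pot, open above, walls 6 mm thick, oblong with rounded corners, 66 (x) x 118 (y) mm and 60 mm high, mouth 54 x 106 mm. Origin: centre of the underside, z up; when its own lid is fully home the lid's origin is 46 mm above the pot's, on the same axis. About 0.9 kg, stands loose.
- board_middle (a point): Middle of the upper face (18 mm above the worktop) of a round wooden serving board 247 mm across with a bent steel strip as handle; it lies flat and empty, free for a lid to be put aside. Right of and behind it (x over 0.55, y under -0.22) a wall cabinet hangs 0.47 m above the worktop: keep the arm clear of it.
- glass: Drinking glass, 72 mm across and 127 mm high, a bystander. Origin: centre of the underside.
- mug: Two-tone mug, 84 mm across and 91 mm high, with a handle, a bystander. Origin at the underside.
- spoon: Steel table spoon, 188 mm long, lying on the worktop, a bystander. Origin: under its middle.

How it is judged:
By the outcome, as a careful person would: the job done as asked, in the order asked, and still so for the second after the job is handed in, with the robot touching nothing.
It also fails if it takes over 112 s, if anything falls off the work surface, if the arm or the gripper's body presses on something with over 40 N, if the wrist force passes 120 N, or if a joint passes its speed limit or range.

## Robot

A 6-joint arm with a two-finger parallel gripper is mounted at the origin on a cart in front of the work surface, level with it; the furniture and walls round the work are solid. World frame = base frame: x ahead of the robot, y to its left, z up, the work surface at z = 0. Lengths are in m, angles in rad, forces in N, time in s.
With the tool pointing down it reaches from about 0.425 to 1.125 m from the base axis. Payload 14.9 kg.
Tool frame: the origin (TCP) lies between the finger pads; the fingertips stand 22 mm ahead of it and the grasp point (between the pads) lies 3 mm ahead of it (env.tips_ahead is the distance from the TCP to the fingertips, in m); z points along the fingers, y is the line along which they close (so a half turn about z gives the same grasp; the last joint's range is limited). The gripper opens to 91 mm and grips with 3 to 60 N. Pads are 32 mm wide; open, the fingers measure 118 mm over their backs; the gripper's body (76 mm by 178 mm) begins 60 mm behind the grasp point.
Start: joints at [1.272, 0.379, 1.734, -0, 1.028, -0.033], TCP at [0.184, 0.675, 0.236] pointing down, gripper open.
Joint ranges: [-2.77, 2.77], [-0.74, 2.19], [0, 2.66], [-1.06, 4.2], [0.31, 2.87], [-3.08, 3.08]. Speed limits (rad/s): [1.89, 1.89, 2.39, 3.14, 3.14, 3.14].

## Interface

Orientations are given as a unit quaternion [w, x, y, z].
In Python, from station import env gives the robot as it stands. The module is installed in compiled form; this text tells all that it offers.
- The arm moves only by the tool carry_out, never from a script. Its arguments are lists of equal length, an entry for each row: "linear": the shift along the tool's x, y, z in units of 30 mm (1.0 is 30 mm), a list of three; "twist": the turn, a rotation vector about the tool's x, y, z in rad, a list of three; "fingers": the opening in per cent of the stroke, from 0 (shut) to 100 (fully open). In form: {"linear": [[x, y, z], ...], "twist": [[rx, ry, rz], ...], "fingers": [fingers, ...]}. A call has 1 to 12 rows; each row is the pose to reach, as a shift and turn from the pose commanded when the call began, along the tool's axes at that moment; what a row does not reach only later rows make up. A row lasts 1/8 s, in which the tool goes at most 62.5 mm and 10.7 degrees, less where a joint would pass 70% of its speed; a pose out of reach is approached as far as the arm can. A call with a gripper value outside its range is refused whole. The fingers move at their own pace and stop on an object; "grip_force" is the grip in N (left out, the last holds). Time passes only in rows, so rows that repeat a pose let the fingers close. It gives the time, the measured TCP pose, the force, the opening and the grip force at its end, in the units of the state.
- env.state(): the state, without advancing time (a new reading comes with each control period).
- env.read_camera(name): name is "scene" or "top" or "wrist"; returns a dict with "image" (400x640x3 uint8, blue, green, red), "fx", "fy", "cx", "cy" (pixels), "eye" and "attitude" of the camera in the world; the wrist camera has in their place "tool_from_camera" (4x4, takes a point from camera to tool coordinates, whose origin is the TCP and whose axes are the flange's). Camera axes: x right, y up, looking along -z (the intrinsics and any distortion apply to the point x, -y, -z); pixel columns grow to the right and rows downward; lengths in m; the calibration is good to about 2 mm. The wrist camera is an equidistant fisheye: a pixel r from the principal point sees the ray r / f radians off the axis. A picture is of the moment at which its call begins: read the wrist's pose just before it. There is no depth.
- env.close_job(): hands the job in; it is judged then, once.
The state is a dict: "clock": time; "joint_positions": joint angles; "joint_velocities": joint speeds; "joint_torque": joint torques, N m; "tool_pos": TCP position; "eef_rot": TCP orientation; "ft_force": force on the tool from outside, world axes, zero at the start; "moment": the same for the moment, N m; "opening": finger opening in m; "grasp_force": force on a finger pad.
Only numpy, scipy, OpenCV 4.12 (cv2) and the standard library are available. Lean on these libraries where they do the work, as an engineer would, in place of code of your own. Each camera call takes 0.05 s, during which the arm holds its last target. There are 200 camera calls.

## Working session

There is one attempt and no reset: what is moved stays moved. The work goes in short steps, Python scripts to look and compute and a tool call to move; the robot and the scene stay as the last step left them, time stands still between calls to the robot, and variables do not carry over. Pictures are saved under pics/ and viewed, at most 14 in all, crops included, and the job is handed in when it is done.

Besides the shell and the picture viewer there is one more tool, called after "Request:" in YAML: its name, and indented under it one key for each argument. carry_out: Moves the arm, as the interface text tells. Its arguments: {"type":"object","properties":{"linear":{"type":"array","items":{"type":"array","items":{"type":"number"}}},"twist":{"type":"array","items":{"type":"array","items":{"type":"number"}}},"fingers":{"type":"array","items":{"type":"number"}},"grip_force":{"type":"number"}},"required":["linear","twist","fingers"]}

```bash
mkdir -p pics
python3 - <<'E'
from station import env
import cv2, numpy as np
for n in ("scene","top","wrist"):
    c=env.read_camera(n); cv2.imwrite(f"pics/{n}0.png",c["image"])
    print({k:(np.round(v,4).tolist() if not isinstance(v,dict) else v) for k,v in c.items() if k!="image"})
print(env.state())
E
```

```text
{'fx': 380.395, 'fy': 380.395, 'cx': 327.9371, 'cy': 200.5966, 'eye': [0.2018, -0.5123, 0.553], 'attitude': [0.8535, 0.4706, -0.1091, -0.1954]}
{'fx': 427.4902, 'fy': 427.4902, 'cx': 315.0644, 'cy': 202.5554, 'eye': [0.3243, 0.1324, 1.0458], 'attitude': [0.7138, 0.0607, -0.0639, -0.6947]}
{'fx': 309.7069, 'fy': 309.7069, 'cx': 320.5359, 'cy': 201.5318, 'tool_from_camera': [[-0.0006, 0.9616, 0.2745, 0.0762], [1.0, 0.0009, -0.0009, -0.0006], [-0.0011, 0.2745, -0.9616, -0.1493], [0.0, 0.0, 0.0, 1.0]]}
{'clock': 0.15, 'joint_positions': array([ 1.27169546e+00,  3.79333446e-01,  1.73466025e+00,  2.67004271e-05,
        1.02847571e+00, -3.32736495e-02]), 'joint_velocities': array([-0.00149391, -0.00023492, -0.00300575,  0.00073846, -0.00119256,
        0.00144164]), 'joint_torque': array([ 7.13894169e-04, -7.64106274e+01, -4.34657264e+01,  6.51306636e-02,
        4.09533747e-02, -2.78789446e-05]), 'tool_pos': array([0.18379205, 0.67514053, 0.23540046]), 'eef_rot': array([-8.37915797e-05,  1.32529431e-01,  9.91178974e-01, -4.30444325e-04]), 'ft_force': array([-0.41689639,  0.02734533, -0.08165462]), 'moment': array([-0.02724314,  0.03388821, -0.04014282]), 'grasp_force': 0.0, 'opening': 0.09136915954717414}
```

View pics/top0.png

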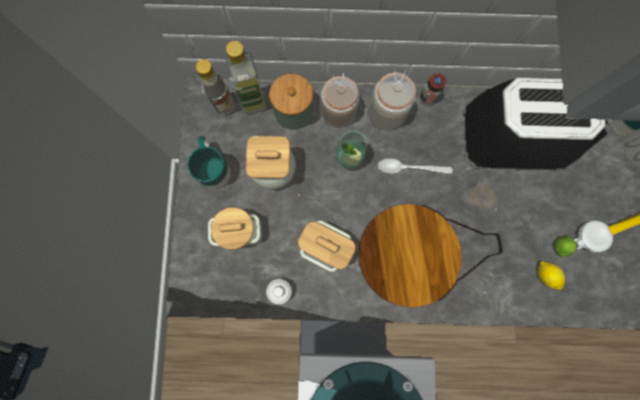

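View pics/scene0.png

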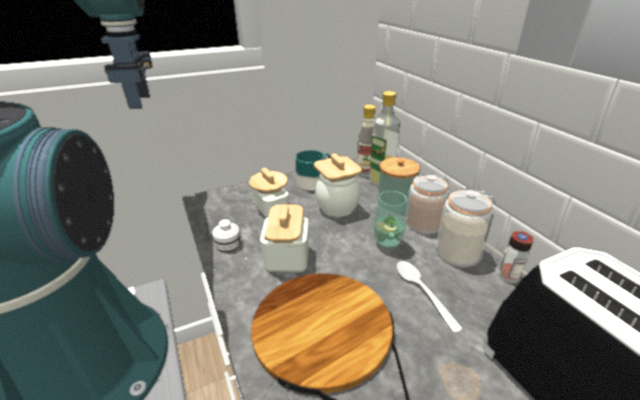

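The top view shows the oblong lid on the square pot (327,244), the square lid on the round pot (268,155) and the round lid on the oblong pot (233,229). The board is at (410,255), the spoon at (415,167), and the glass at (352,150). So the order is: oblong to the board, square to its pot, round to its pot, oblong to its pot.

```bash
cat > h.py <<'E'
import numpy as np, cv2
from scipy.spatial.transform import Rotation as R
def q(w): return R.from_quat([w[1],w[2],w[3],w[0]])
def ground(c,u,v,z):
    d=q(c["attitude"]).apply([(u-c["cx"])/c["fx"],-(v-c["cy"])/c["fy"],-1]); e=np.array(c["eye"])
    return e+d*(z-e[2])/d[2]
def wrist(c,s,u,v,z):
    du,dv=u-c["cx"],v-c["cy"]; r=np.hypot(du,dv)+1e-9; t=r/c["fx"]
    d=np.array([np.sin(t)*du/r,-np.sin(t)*dv/r,-np.cos(t)]); T=np.array(c["tool_from_camera"])
    Rt=q(s["eef_rot"]); e=Rt.apply(T[:3,3])+s["tool_pos"]; d=Rt.apply(T[:3,:3]@d)
    return e+d*(z-e[2])/d[2]
def wproj(c,s,P):
    T=np.array(c["tool_from_camera"]); p=q(s["eef_rot"]).inv().apply(np.array(P)-s["tool_pos"])
    p=T[:3,:3].T@(p-T[:3,3]); t=np.arctan2(np.hypot(p[0],p[1]),-p[2]); r=np.hypot(p[0],p[1])
    return c["cx"]+c["fx"]*t*p[0]/r, c["cy"]-c["fx"]*t*p[1]/r
def tool(s,P): # shift in tool axes, 30mm units
    return np.round(q(s["eef_rot"]).inv().apply(np.array(P)-s["tool_pos"])/0.03,2)
E
python3 - <<'E'
import cv2
im=cv2.imread("pics/top0.png")[120:290,180:380]
cv2.imwrite("pics/crop0.png",cv2.resize(im,None,fx=3.5,fy=3.5,interpolation=cv2.INTER_CUBIC))
E
```

```text
(no output)
```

View pics/crop0.png

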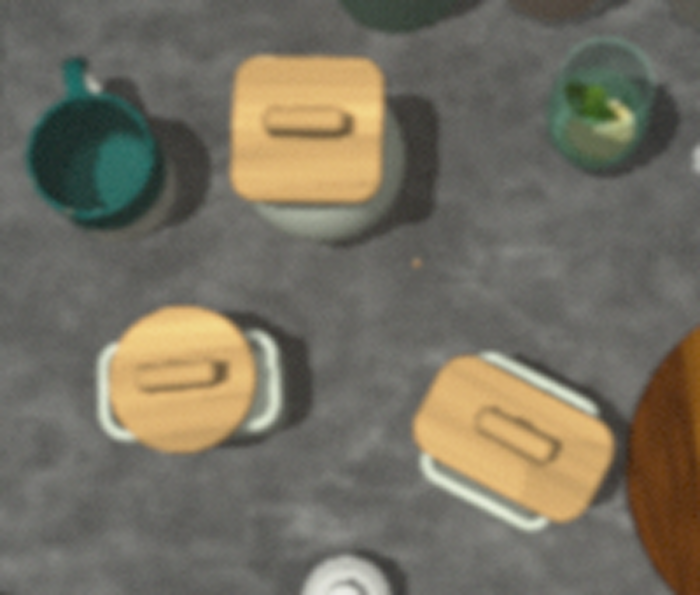

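The crop shows flange centres at about (308,129) for the square lid, (182,378) for the round and (513,438) for the oblong. The grip bars run along (265,120)-(345,118), (138,378)-(215,370) and (480,417)-(553,452).

Run:
```python
from station import env
from h import *
c=env.read_camera("top"); s=env.state()
g=lambda u,v,z: ground(c,180+u/3.5,120+v/3.5,z)
for n,ce,a,b,z in (("sq",(308,129),(266,121),(346,118),.123),("rd",(182,378),(138,379),(215,370),.083),("ob",(513,438),(480,417),(553,452),.103)):
    d=g(*b,z+.024)-g(*a,z+.024); print(n,g(*ce,z).round(3),"grip len",np.linalg.norm(d).round(3),"yaw of bar",np.degrees(np.arctan2(d[1],d[0])).round(1),"grip mid",((g(*b,z+.024)+g(*a,z+.024))/2).round(3))
print("obpot",g(190,385,.06).round(3), [g(*p,.06).round(3) for p in((98,395),(282,375))])
print("board",ground(c,410,255,.018).round(3))
print(q(s["eef_rot"]).as_matrix().round(3))
print("oblong hover", tool(s,[*g(513,438,.103)[:2],.25]))
```

```text
sq [0.589 0.238 0.123] grip len 0.05 yaw of bar -86.1 grip mid [0.589 0.237 0.147]
rd [0.432 0.316 0.083] grip len 0.049 yaw of bar -81.7 grip mid [0.432 0.315 0.107]
ob [0.398 0.103 0.103] grip len 0.05 yaw of bar -114.1 grip mid [0.398 0.101 0.127]
obpot [0.43  0.315 0.06 ] [array([0.422, 0.376, 0.06 ]), array([0.439, 0.255, 0.06 ])]
board [ 0.386 -0.1    0.018]
[[-0.965  0.263 -0.   ]
 [ 0.263  0.965 -0.001]
 [ 0.    -0.001 -1.   ]]
oblong hover [-11.9  -16.55  -0.47]
```

Request:
carry_out:
  linear:
    - [-11.9, -16.5, -0.5]
    - [-11.9, -16.5, -0.5]
    - [-11.9, -16.5, -0.5]
    - [-11.9, -16.5, -0.5]
    - [-11.9, -16.5, -0.5]
    - [-11.9, -16.5, -0.5]
    - [-11.9, -16.5, -0.5]
    - [-11.9, -16.5, -0.5]
    - [-11.9, -16.5, -0.5]
    - [-11.9, -16.5, -0.5]
    - [-11.9, -16.5, -0.5]
    - [-11.9, -16.5, -0.5]
  twist:
    - [0, 0, 1.72]
    - [0, 0, 1.72]
    - [0, 0, 1.72]
    - [0, 0, 1.72]
    - [0, 0, 1.72]
    - [0, 0, 1.72]
    - [0, 0, 1.72]
    - [0, 0, 1.72]
    - [0, 0, 1.72]
    - [0, 0, 1.72]
    - [0, 0, 1.72]
    - [0, 0, 1.72]
  fingers: [100, 100, 100, 100, 100, 100, 100, 100, 100, 100, 100, 100]
  grip_force: 25

```text
clock: 1.7
tool_pos: [0.3981, 0.1042, 0.2509]
eef_rot: [-0.0, 0.838, 0.546, -0.0]
ft_force: [0.7, -0.6, 0.0]
opening: 0.0915
grasp_force: 0.0
```

```bash
cat > look.py <<'E'
import sys
from station import env
from h import *
s=env.state(); c=env.read_camera("wrist"); cv2.imwrite(f"pics/{sys.argv[1]}.png",c["image"])
print(s["clock"],s["tool_pos"].round(4),q(s["eef_rot"]).as_matrix().round(3).tolist(),s["joint_positions"].round(2),s["ft_force"].round(1),s["opening"])
E
python3 look.py w1
```

```text
1.7 [0.3981 0.1042 0.2509] [[0.404, 0.915, -0.0], [0.915, -0.404, 0.0], [0.0, -0.0, -1.0]] [ 0.2  -0.13  2.28  0.    0.99  0.61] [ 0.7 -0.6  0. ] 0.09153429726249666
```

View pics/w1.png

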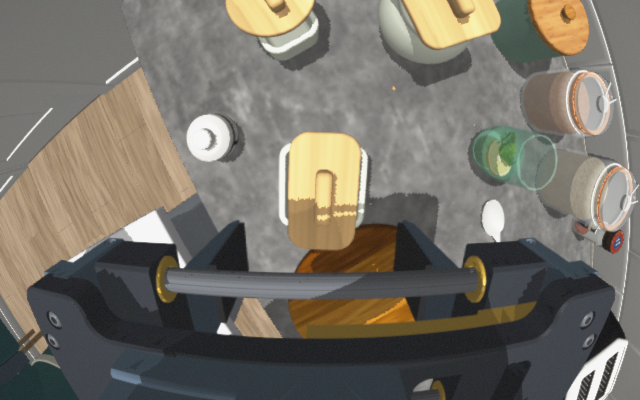

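The wrist view shows the oblong lid with its bar from (325,172) to (323,218), nearly along the tool x. The square pot's rim is visible at x≈280 and 368, at v≈185.

Run:
```python
from station import env
from h import *
s=env.state(); c=env.read_camera("wrist")
cv2.imwrite("pics/w1c.png",cv2.resize(c["image"][110:260,240:420],None,fx=4,fy=4,interpolation=cv2.INTER_CUBIC))
a,b=wrist(c,s,325,172,.127),wrist(c,s,323,218,.127)
print(a,b,(a+b)/2,np.linalg.norm(a-b),np.degrees(np.arctan2(*(a-b)[1::-1])))
print([wrist(c,s,u,185,.08).round(4) for u in (280,368)])
```

```text
[0.41388157 0.12728818 0.127     ] [0.39482393 0.08822055 0.127     ] [0.40435275 0.10775437 0.127     ] 0.04346807517221149 63.9963393892779
[array([0.3616, 0.1257, 0.08  ]), array([0.4475, 0.0879, 0.08  ])]
```

View pics/w1c.png

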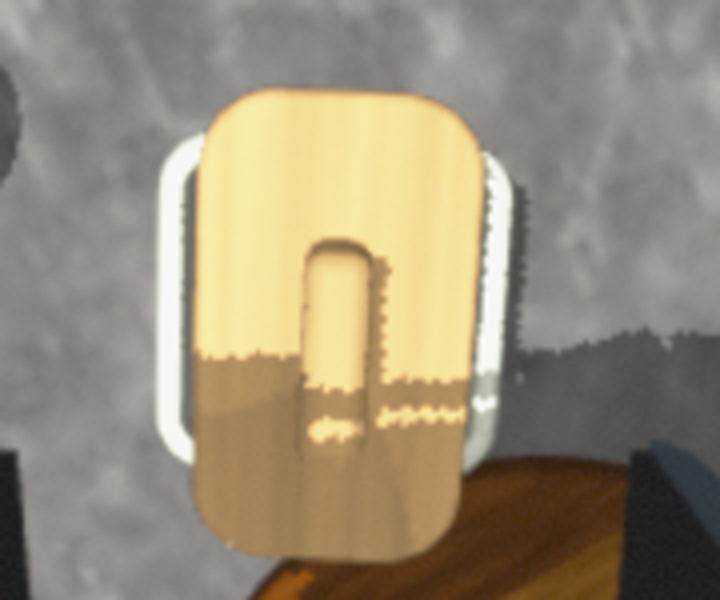

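Request:
carry_out:
  linear:
    - [0.13, 0.13, 2]
    - [0.13, 0.13, 3.4]
    - [0.13, 0.13, 4.0]
    - [0.13, 0.13, 4.1]
    - [0.13, 0.13, 4.1]
    - [0.13, 0.13, 4.1]
    - [0.13, 0.13, 4.1]
    - [0.13, 0.13, 4.1]
    - [0.13, 0.13, 4.1]
    - [0.13, 0.13, 4.1]
  twist:
    - [0, 0, 0.03]
    - [0, 0, 0.03]
    - [0, 0, 0.03]
    - [0, 0, 0.03]
    - [0, 0, 0.03]
    - [0, 0, 0.03]
    - [0, 0, 0.03]
    - [0, 0, 0.03]
    - [0, 0, 0.03]
    - [0, 0, 0.03]
  fingers: [60, 60, 60, 60, 60, 0, 0, 0, 0, 0]
  grip_force: 25

```text
clock: 3.05
tool_pos: [0.4035, 0.106, 0.128]
eef_rot: [-0.0, 0.846, 0.534, -0.0]
ft_force: [-1.3, 0.2, 3.9]
opening: 0.0159
grasp_force: 25.0
```

Request:
carry_out:
  linear:
    - [0, 0, -1.2]
    - [0, 0, -2]
    - [-1.5, 0.9, -2]
    - [-3, 1.74, -2]
    - [-4.5, 2.6, -2]
    - [-5.97, 3.46, -2]
    - [-5.97, 3.46, -1.2]
    - [-5.97, 3.46, 0]
    - [-5.97, 3.46, 1.2]
    - [-5.97, 3.46, 1.8]
    - [-5.97, 3.46, 1.98]
    - [-5.97, 3.46, 1.98]
  twist:
    - [0, 0, 0]
    - [0, 0, 0]
    - [0, 0, 0]
    - [0, 0, 0]
    - [0, 0, 0]
    - [0, 0, 0]
    - [0, 0, 0]
    - [0, 0, 0]
    - [0, 0, 0]
    - [0, 0, 0]
    - [0, 0, 0]
    - [0, 0, 0]
  fingers: [0, 0, 0, 0, 0, 0, 0, 0, 0, 0, 0, 0]

```text
clock: 4.55
tool_pos: [0.4201, -0.1004, 0.0687]
eef_rot: [-0.0, 0.846, 0.534, -0.0]
ft_force: [-0.1, -1.4, -1.2]
opening: 0.0161
grasp_force: 25.0
```

```bash
python3 look.py w2
python3 - <<'E'
from station import env
import cv2
cv2.imwrite("pics/top2.png",cv2.resize(env.read_camera("top")["image"][120:320,180:480],None,fx=2.6,fy=2.6,interpolation=cv2.INTER_CUBIC))
E
```

```text
4.55 [ 0.4201 -0.1004  0.0687] [[0.431, 0.903, -0.0], [0.903, -0.431, 0.0], [-0.0, -0.0, -1.0]] [-0.29  0.27  2.31 -0.    0.56  0.16] [-0.1 -1.4 -1.2] 0.016136943479265514
```

View pics/top2.png

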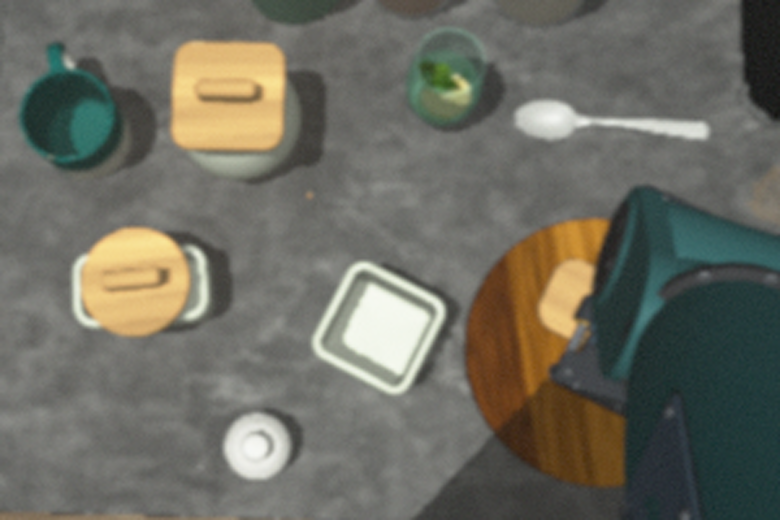

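The square pot's mouth is now open, with its centre near (380,327) in this crop. The oblong lid is above the board, still about 2 mm up, so I lower it, release and go to the square lid.

Request:
carry_out:
  linear:
    - [0, 0, 0.05]
    - [0, 0, 0.08]
    - [0, 0, 0.08]
    - [0, 0, 0.08]
    - [0, 0, 0.08]
    - [0, 0, 0.08]
    - [0, 0, -1]
    - [0, 0, -3]
    - [0, 0, -5]
    - [0, 0, -7]
    - [2, 0, -7]
    - [4, 0, -7]
  twist:
    - [0, 0, 0]
    - [0, 0, 0]
    - [0, 0, 0]
    - [0, 0, 0]
    - [0, 0, 0]
    - [0, 0, 0]
    - [0, 0, 0]
    - [0, 0, 0]
    - [0, 0, 0]
    - [0, 0, 0]
    - [0, 0, 0]
    - [0, 0, 0]
  fingers: [0, 0, 0, 60, 60, 60, 60, 60, 60, 60, 60, 60]

```text
clock: 6.15
tool_pos: [0.4726, 0.009, 0.2798]
eef_rot: [0.001, 0.846, 0.533, 0.001]
ft_force: [1.3, -0.9, -0.3]
opening: 0.0549
grasp_force: 0.0
```

Request:
carry_out:
  linear:
    - [2, 0, 0]
    - [4, 0, 0]
    - [6, 0.1, 0]
    - [8.7, 0.2, 0]
    - [8.7, 0.2, 0]
    - [8.7, 0.2, 0]
    - [8.7, 0.2, 0]
    - [8.7, 0.2, 0]
  twist:
    - [0, 0, -0.15]
    - [0, 0, -0.3]
    - [0, 0, -0.45]
    - [0, 0, -0.515]
    - [0, 0, -0.515]
    - [0, 0, -0.515]
    - [0, 0, -0.515]
    - [0, 0, -0.515]
  fingers: [60, 60, 60, 60, 60, 60, 60, 60]

```text
clock: 7.15
tool_pos: [0.5891, 0.2398, 0.2788]
eef_rot: [0.0, 0.682, 0.731, 0.0]
ft_force: [-0.0, 0.2, 0.1]
opening: 0.0546
grasp_force: 0.0
```

```bash
python3 look.py w3
python3 - <<'E'
from station import env
from h import *
c=env.read_camera("top"); cv2.imwrite("pics/top3.png",cv2.resize(c["image"][210:340,280:480],None,fx=4,fy=4,interpolation=cv2.INTER_CUBIC))
P=[ground(c,180+u/2.6,120+v/2.6,.08) for u,v in ((365,262),(447,305),(397,393),(313,340))]
# edges at mid
print(np.mean(P,0).round(4)); print(np.round(P,3))
E
```

```text
7.15 [0.5891 0.2398 0.2788] [[-0.069, 0.998, 0.0], [0.998, 0.069, -0.0], [-0.0, 0.0, -1.0]] [ 0.35  0.23  1.84 -0.    1.07  0.28] [-0.   0.2  0.1] 0.05464240715096362
[0.4003 0.1023 0.08  ]
[[0.455 0.117 0.08 ]
 [0.419 0.045 0.08 ]
 [0.342 0.087 0.08 ]
 [0.385 0.16  0.08 ]]
```

View pics/w3.png

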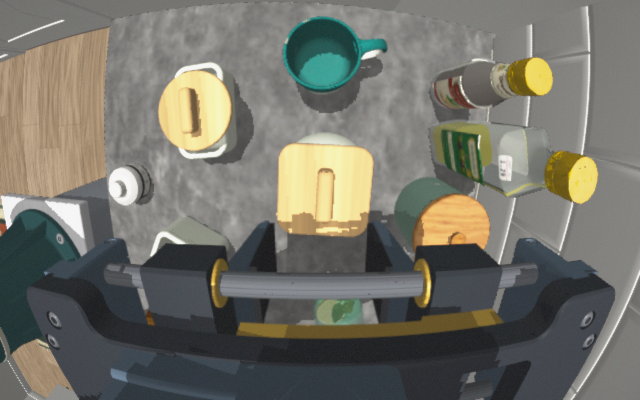

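View pics/top3.png

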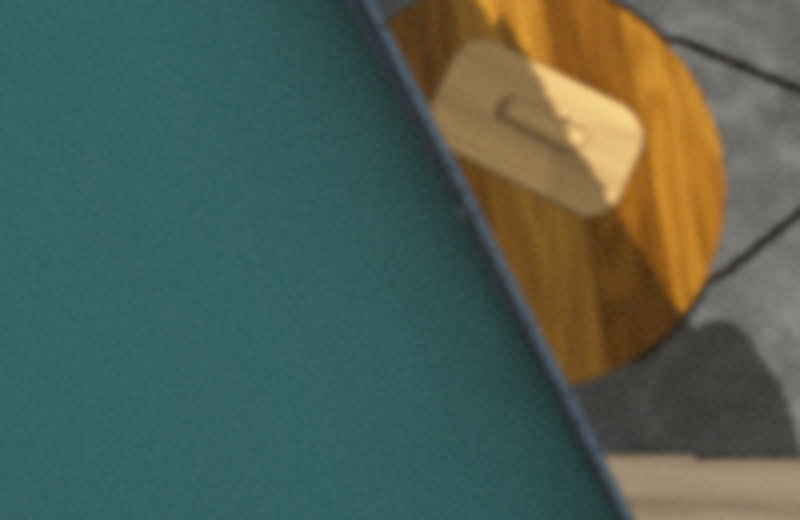

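In the wrist view the square lid's flange corners are near (279,145), (371,145), (374,235) and (277,233), with the bar at (325,170)-(324,220). The board view shows the oblong lid lying wholly on the board.

Run:
```python
from station import env
from h import *
s=env.state(); c=env.read_camera("wrist")
P=[wrist(c,s,u,v,.123) for u,v in ((279,145),(371,145),(374,235),(277,233))]
print(np.round(P,3),np.mean(P,0).round(4))
a,b=wrist(c,s,325,170,.147),wrist(c,s,324,220,.147);print(a,b,(a+b)/2,np.linalg.norm(a-b),np.degrees(np.arctan2(*(a-b)[1::-1])))
```

```text
[[0.546 0.285 0.123]
 [0.637 0.292 0.123]
 [0.651 0.197 0.123]
 [0.547 0.192 0.123]] [0.5955 0.2416 0.123 ]
[0.59283743 0.26732182 0.147     ] [0.59538236 0.21877159 0.147     ] [0.5941099  0.24304671 0.147     ] 0.04861688439977407 93.00061129475402
```

Request:
carry_out:
  linear:
    - [0.17, 0.17, 2]
    - [0.07, 0.17, 3.5]
    - [0.07, 0.17, 4.2]
    - [0.07, 0.17, 4.35]
    - [0.07, 0.17, 4.35]
    - [0.07, 0.17, 4.35]
    - [0.07, 0.17, 4.35]
    - [0.07, 0.17, 4.35]
    - [0.07, 0.17, 4.35]
    - [0.07, 0.17, 3.5]
    - [0.07, 0.17, 2]
    - [0.07, 0.17, 2]
  twist:
    - [0, 0, 0]
    - [0, 0, 0]
    - [0, 0, 0]
    - [0, 0, 0]
    - [0, 0, 0]
    - [0, 0, 0]
    - [0, 0, 0]
    - [0, 0, 0]
    - [0, 0, 0]
    - [0, 0, 0]
    - [0, 0, 0]
    - [0, 0, 0]
  fingers: [60, 60, 60, 60, 60, 0, 0, 0, 0, 0, 0, 0]

```text
clock: 8.8
tool_pos: [0.596, 0.2441, 0.2219]
eef_rot: [0.001, 0.682, 0.731, 0.002]
ft_force: [0.7, -0.8, -2.1]
opening: 0.0162
grasp_force: 25.0
```

```bash
python3 look.py w4
python3 - <<'E'
from station import env
from h import *
s=env.state(); print(tool(s,[.400,.102,.25]))
E
```

```text
8.8 [0.596  0.2441 0.2219] [[-0.07, 0.998, 0.005], [0.998, 0.07, 0.002], [0.001, 0.005, -1.0]] [ 0.35  0.31  1.86 -0.    0.97  0.28] [ 0.7 -0.8 -2.1] 0.0161510716516984
[-4.26 -6.81 -1.03]
```

View pics/w4.png

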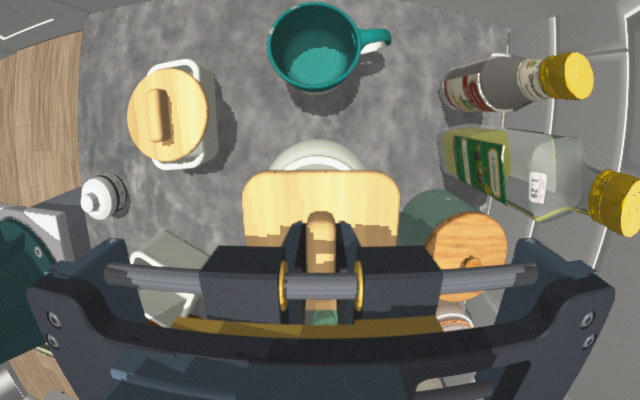

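Run:
```python
from station import env
from h import *
s=env.state(); c=env.read_camera("wrist")
T=q(s["eef_rot"]).inv().apply(wrist(c,s,320,172,s["tool_pos"][2]-.025)-s["tool_pos"]); print("flange far edge tool",T.round(4))
s1=dict(tool_pos=np.array([.3981,.1042,.2509]),eef_rot=np.array([0,.838,.546,0])/np.hypot(.838,.546))
f=lambda u,v: wrist(c,s1,240+u/4,110+v/4,.08)
L=[f(160,200),f(157,410)];Rr=[f(513,200),f(495,430)]
for e in(L,Rr): d=e[0]-e[1]; print(np.round(e,4),np.degrees(np.arctan2(d[1],d[0])))
im=cv2.imread("pics/top2.png"); m=(im.min(2)>150).astype(np.uint8); m[:,:300]=0;m[:,460:]=0;m[:240]=0;m[410:]=0
n,l,st,_=cv2.connectedComponentsWithStats(m); k=1+st[1:,4].argmax(); pts=cv2.findNonZero((l==k).astype(np.uint8))
r=cv2.minAreaRect(pts); print(st[k],r)
t=env.read_camera("top"); B=np.array([ground(t,180+u/2.6,120+v/2.6,.08) for u,v in cv2.boxPoints(r)])
print(B.round(4),B.mean(0).round(4))
for i in range(4): d=B[i]-B[i-1]; print(np.linalg.norm(d).round(4),np.degrees(np.arctan2(d[1],d[0])).round(1))
```

```text
flange far edge tool [0.0446 0.0009 0.025 ]
[[0.3729 0.149  0.08  ]
 [0.3471 0.0974 0.08  ]] 63.49307559041234
[[0.4575 0.1117 0.08  ]
 [0.4295 0.0546 0.08  ]] 63.81311982756721
[ 312  261  133  134 9040] ((377.8934326171875, 327.483154296875), (109.38389587402344, 109.02548217773438), 27.439727783203125)
[[0.3761 0.1677 0.08  ]
 [0.4616 0.1265 0.08  ]
 [0.4196 0.0408 0.08  ]
 [0.3354 0.083  0.08  ]] [0.3981 0.1045 0.08  ]
0.0939 64.3
0.0949 -25.7
0.0954 -116.1
0.0942 153.4
```

Request:
carry_out:
  linear:
    - [-1, -1.7, 0]
    - [-2, -3.4, 0]
    - [-3, -5.1, 0]
    - [-4.14, -6.8, 0.3]
    - [-4.14, -6.8, 0.7]
    - [-4.14, -6.8, 0.7]
    - [-4.14, -6.8, 0.7]
  twist:
    - [0, 0, 0.15]
    - [0, 0, 0.3]
    - [0, 0, 0.45]
    - [0, 0, 0.527]
    - [0, 0, 0.527]
    - [0, 0, 0.527]
    - [0, 0, 0.527]
  fingers: [0, 0, 0, 0, 0, 0, 0]

```text
clock: 9.82
tool_pos: [0.4005, 0.1058, 0.1975]
eef_rot: [-0.0, 0.849, 0.529, -0.0]
ft_force: [0.6, 0.1, -2.0]
opening: 0.0159
grasp_force: 25.0
```

```bash
python3 look.py w5
python3 - <<'E'
from station import env
from h import *
s=env.state(); c=env.read_camera("wrist")
print(tool(s,[.4012,.1061,.114]), np.degrees(np.arctan2(*q(s["eef_rot"]).as_matrix()[1::-1,0])))
im=c["image"].copy()
d=.046;a=np.radians(63.8);ux=np.array([np.cos(a),np.sin(a),0]);uy=np.array([ux[1],-ux[0],0]);o=np.array([.3999,.1034,.08])
P=[wproj(c,s,o+i*d*ux+j*d*uy) for i,j in((1,1),(1,-1),(-1,-1))]
cv2.polylines(im,[np.int32(np.round(np.array(P)*8))],False,(0,0,255),1,shift=3)
cv2.imwrite("pics/w5o.png",cv2.resize(im[90:270,180:460],None,fx=2.8,fy=2.8,interpolation=cv2.INTER_CUBIC))
E
```

```text
9.825 [0.4005 0.1058 0.1975] [[0.441, 0.898, -0.0], [0.898, -0.441, -0.0], [-0.0, -0.0, -1.0]] [ 0.2  -0.03  2.31  0.    0.86  0.66] [ 0.6  0.1 -2. ] 0.01589131368599262
[0.02 0.02 2.79] 63.86206291056546
```

View pics/w5o.png

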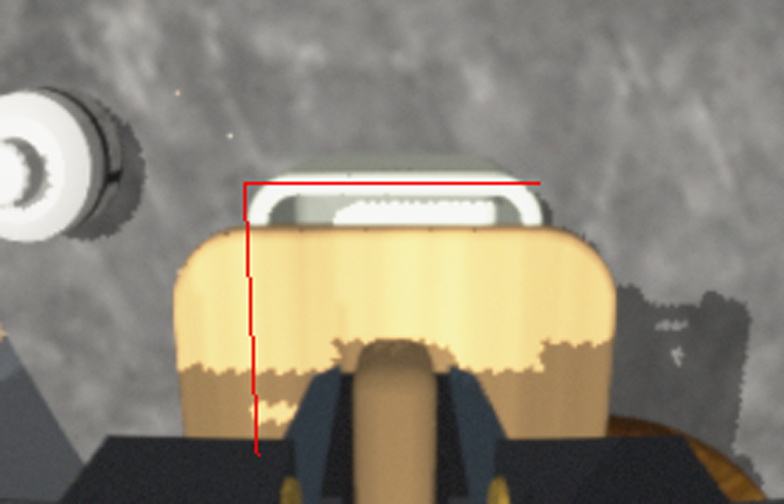

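The overlay shows the pot's rim about 3 mm farther along tool x than estimated, and centred in y. I correct for that and lower.

Request:
carry_out:
  linear:
    - [0.12, 0.02, 0.8]
    - [0.12, 0.02, 1.4]
    - [0.12, 0.02, 1.8]
    - [0.12, 0.02, 2.1]
    - [0.12, 0.02, 2.4]
    - [0.12, 0.02, 2.6]
    - [0.12, 0.02, 2.7]
    - [0.12, 0.02, 2.72]
    - [0.12, 0.02, 2.72]
  twist:
    - [0, 0, 0]
    - [0, 0, 0]
    - [0, 0, 0]
    - [0, 0, 0]
    - [0, 0, 0]
    - [0, 0, 0]
    - [0, 0, 0]
    - [0, 0, 0]
    - [0, 0, 0]
  fingers: [0, 0, 0, 0, 0, 0, 0, 0, 0]

```text
clock: 11.05
tool_pos: [0.4019, 0.1083, 0.1161]
eef_rot: [0.0, 0.849, 0.529, 0.0]
ft_force: [0.6, 0.4, -1.3]
opening: 0.0159
grasp_force: 25.0
```

Request:
carry_out:
  linear:
    - [0, 0, 0.06]
    - [0, 0, 0.06]
    - [0, 0, 0.06]
    - [0, 0, 0.06]
    - [0, 0, -1]
    - [0, 0, -2.5]
    - [0, 0, -4.1]
    - [1.6, -0.5, -4.1]
    - [3.3, -1.1, -4.1]
    - [5, -1.6, -4.1]
    - [6.67, -2.16, -4.1]
    - [6.67, -2.16, -4.1]
  twist:
    - [0, 0, 0]
    - [0, 0, 0]
    - [0, 0, 0]
    - [0, 0, 0]
    - [0, 0, 0]
    - [0, 0, 0]
    - [0, 0, 0]
    - [0, 0, -0.15]
    - [0, 0, -0.3]
    - [0, 0, -0.45]
    - [0, 0, -0.6]
    - [0, 0, -0.6]
  fingers: [0, 60, 60, 60, 60, 60, 60, 60, 60, 60, 60, 60]

```text
clock: 12.55
tool_pos: [0.432, 0.319, 0.2388]
eef_rot: [-0.0, 0.653, 0.757, 0.0]
ft_force: [-0.5, -0.3, -1.0]
opening: 0.0549
grasp_force: 0.0
```

Request:
carry_out:
  linear:
    - [0, 0, 0]
    - [0, 0, 0]
  twist:
    - [0, 0, 0]
    - [0, 0, 0]
  fingers: [60, 60]

```text
clock: 12.8
tool_pos: [0.4317, 0.3154, 0.2389]
eef_rot: [0.0, 0.655, 0.755, -0.0]
ft_force: [-0.2, 0.6, -0.4]
opening: 0.0549
grasp_force: 0.0
```

```bash
python3 look.py w6
python3 - <<'E'
from station import env
from h import *
w=cv2.imread("pics/w6.png")
t=env.read_camera("top"); cr=t["image"][120:290,180:380]
cv2.imwrite("pics/w6b.png",np.hstack([w[60:310,200:440],np.zeros((250,5,3),np.uint8),cv2.resize(cr,(294,250),interpolation=cv2.INTER_CUBIC)]))
cv2.imwrite("pics/w6b.png",cv2.resize(cv2.imread("pics/w6b.png"),None,fx=1.45,fy=1.45,interpolation=cv2.INTER_CUBIC))
E
```

```text
12.8 [0.4317 0.3154 0.2389] [[-0.141, 0.99, -0.0], [0.99, 0.141, -0.0], [-0.0, -0.0, -1.0]] [ 0.59  0.11  2.07 -0.    0.96  0.45] [-0.2  0.6 -0.4] 0.054850184281927596
```

View pics/w6b.png

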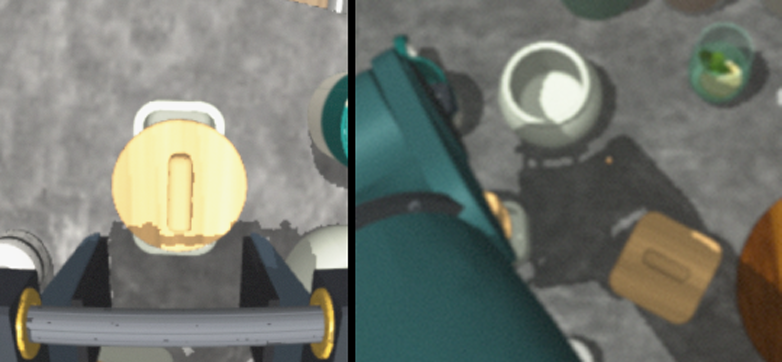

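Left: the round lid's flange centre is at about (323,188) in full-image pixels, the bar at (324,167)-(324,220), and the oblong pot's rim centre at about (323,182). Right: the square lid sits squarely on its pot, and the round pot's rim is centred near top pixel (270,159).

Run:
```python
from station import env
from h import *
s=env.state(); c=env.read_camera("wrist"); t=env.read_camera("top")
W=lambda u,v,z: wrist(c,s,200+u/1.45,60+v/1.45,z)
a,b=W(180,155,.107),W(180,232,.107); print("bar",a.round(4),b.round(4),((a+b)/2).round(4),np.linalg.norm(a-b))
e=[W(179,120,.083),W(179,251,.083),W(112,185,.083),W(246,185,.083)]; print("flange",np.round(e,4).tolist(), ((e[0]+e[1])/2).round(4))
e=[W(179,100,.06),W(179,255,.06),W(133,130,.06),W(225,130,.06)];print("obpot",np.round(e,4).tolist(), ((e[0]+e[1])/2).round(4))
T=lambda u,v,z: ground(t,180+(u/1.45-245)*200/294,120+v/1.45*.68,z)
e=[T(499,84,.1),T(596,84,.1),T(547,40,.1),T(547,130,.1)];print("rpot",np.round(e,4).tolist(),np.mean(e,0).round(4))
print("bar shift",tool(s,[*((a+b)/2)[:2],.108]))
```

```text
bar [0.4322 0.3455 0.107 ] [0.4396 0.2945 0.107 ] [0.4359 0.32   0.107 ] 0.05155598090247062
flange [[0.429, 0.3655, 0.083], [0.4425, 0.2716, 0.083], [0.3888, 0.314, 0.083], [0.4821, 0.3272, 0.083]] [0.4357 0.3185 0.083 ]
obpot [[0.4274, 0.378, 0.06], [0.4445, 0.2592, 0.06], [0.3971, 0.3516, 0.06], [0.464, 0.3612, 0.06]] [0.436  0.3186 0.06  ]
rpot [[0.5888, 0.2875, 0.1], [0.5917, 0.1836, 0.1], [0.6394, 0.2383, 0.1], [0.5397, 0.2338, 0.1]] [0.5899 0.2358 0.1   ]
bar shift [0.13 0.15 4.37]
```

Request:
carry_out:
  linear:
    - [0.1, 0.15, 2]
    - [0.1, 0.15, 3.5]
    - [0.1, 0.15, 4.2]
    - [0.1, 0.15, 4.35]
    - [0.1, 0.15, 4.35]
    - [0.1, 0.15, 4.35]
    - [0.1, 0.15, 4.35]
    - [0.1, 0.15, 4.35]
    - [0.1, 0.15, 4.35]
    - [0.1, 0.15, 3.5]
    - [0.1, 0.15, 2]
    - [0.1, 0.15, 0.3]
  twist:
    - [0, 0, 0]
    - [0, 0, 0]
    - [0, 0, 0]
    - [0, 0, 0]
    - [0, 0, 0]
    - [0, 0, 0]
    - [0, 0, 0]
    - [0, 0, 0]
    - [0, 0, 0]
    - [0, 0, 0]
    - [0, 0, 0]
    - [0, 0, 0]
  fingers: [60, 60, 60, 60, 60, 0, 0, 0, 0, 0, 0, 0]

```text
clock: 14.5
tool_pos: [0.4353, 0.3196, 0.2306]
eef_rot: [-0.0, 0.655, 0.756, -0.001]
ft_force: [0.8, 0.3, -1.4]
opening: 0.0159
grasp_force: 25.0
```

Run:
```python
from station import env
from h import *
s=env.state(); print(s["tool_pos"],s["opening"],tool(s,[.593,.239,.22]))
```

```text
[0.43532824 0.31964491 0.23062341] 0.015886574895544858 [-3.41  4.82  0.35]
```

Request:
carry_out:
  linear:
    - [-0.9, 1.2, 0]
    - [-1.7, 2.4, 0]
    - [-2.6, 3.6, 0]
    - [-3.4, 4.8, 0]
    - [-3.4, 4.8, 0.3]
    - [-3.4, 4.8, 0.3]
    - [-3.4, 4.8, 0.3]
  twist:
    - [0, 0, 0]
    - [0, 0, 0]
    - [0, 0, 0]
    - [0, 0, 0]
    - [0, 0, 0]
    - [0, 0, 0]
    - [0, 0, 0]
  fingers: [0, 0, 0, 0, 0, 0, 0]

```text
clock: 15.38
tool_pos: [0.5921, 0.24, 0.2208]
eef_rot: [-0.0, 0.655, 0.756, -0.0]
ft_force: [-0.2, 0.1, -2.3]
opening: 0.0156
grasp_force: 25.0
```

```bash
python3 look.py w7
python3 - <<'E'
from station import env
from h import *
s=env.state(); c=env.read_camera("wrist"); im=c["image"].copy()
a=np.linspace(0,2*np.pi,60)
P=[wproj(c,s,[.590+.046*np.cos(x),.236+.046*np.sin(x),.1]) for x in a]
big=cv2.resize(im[90:270,180:460],None,fx=2.8,fy=2.8,interpolation=cv2.INTER_CUBIC)
cv2.polylines(big,[np.int32((np.array(P)-[180,90])*2.8)],True,(0,0,255),1)
cv2.imwrite("pics/w7o.png",big)
E
```

```text
15.375 [0.5921 0.24   0.2208] [[-0.143, 0.99, -0.001], [0.99, 0.143, -0.0], [-0.0, -0.001, -1.0]] [0.35 0.3  1.87 0.   0.97 0.2 ] [-0.2  0.1 -2.3] 0.01555521581939478
```

View pics/w7o.png

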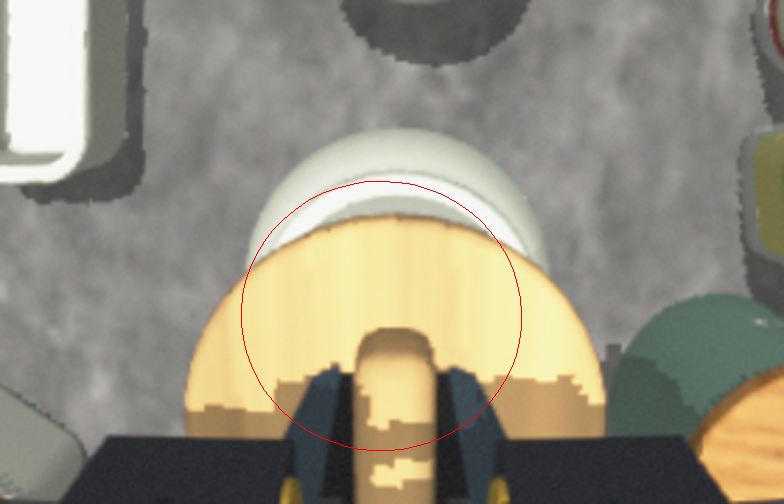

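The rim's far edge is at (397,170) and the lid's centre column at 397, so it is aligned within about 2 mm. Lowering.

Request:
carry_out:
  linear:
    - [0, 0.04, 0.8]
    - [0, 0.04, 1.5]
    - [0, 0.04, 1.9]
    - [0, 0.04, 2.2]
    - [0, 0.04, 2.5]
    - [0, 0.04, 2.7]
    - [0, 0.04, 2.8]
    - [0, 0.04, 2.86]
    - [0, 0.04, 2.86]
  twist:
    - [0, 0, 0]
    - [0, 0, 0]
    - [0, 0, 0]
    - [0, 0, 0]
    - [0, 0, 0]
    - [0, 0, 0]
    - [0, 0, 0]
    - [0, 0, 0]
    - [0, 0, 0]
  fingers: [0, 0, 0, 0, 0, 0, 0, 0, 0]

```text
clock: 16.6
tool_pos: [0.5944, 0.2399, 0.1359]
eef_rot: [0.0, 0.655, 0.756, 0.0]
ft_force: [-1.4, 0.5, 4.3]
opening: 0.0154
grasp_force: 25.0
```

Request:
carry_out:
  linear:
    - [0, 0, 0.04]
    - [0, 0, 0.04]
    - [0, 0, 0]
    - [0, 0, 0]
    - [0, 0, -1]
    - [0, 0, -2.5]
    - [0, 0, -3.8]
    - [0, 0, -3.8]
    - [0, 0, -3.8]
  twist:
    - [0, 0, 0]
    - [0, 0, 0]
    - [0, 0, 0]
    - [0, 0, 0]
    - [0, 0, 0]
    - [0, 0, 0]
    - [0, 0, 0]
    - [0, 0, 0]
    - [0, 0, 0]
  fingers: [0, 0, 60, 60, 60, 60, 60, 60, 60]

```text
clock: 17.73
tool_pos: [0.5939, 0.2397, 0.2485]
eef_rot: [-0.0, 0.655, 0.756, -0.0]
ft_force: [0.0, -0.1, -0.1]
opening: 0.0551
grasp_force: 0.0
```

```bash
python3 look.py w8
python3 - <<'E'
import cv2
im=cv2.imread("pics/w8.png")
cv2.imwrite("pics/w8c.png",cv2.resize(im[90:270,200:440],None,fx=3.2,fy=3.2,interpolation=cv2.INTER_CUBIC))
from station import env
from h import *
s=env.state(); print(tool(s,[.4201,-.1004,.22]))
E
```

```text
17.725 [0.5939 0.2397 0.2485] [[-0.143, 0.99, -0.001], [0.99, 0.143, -0.0], [-0.0, -0.001, -1.0]] [ 0.35  0.27  1.85 -0.    1.02  0.2 ] [ 0.  -0.1 -0.1] 0.05506115036590024
[-10.39  -7.34   0.95]
```

View pics/w8c.png

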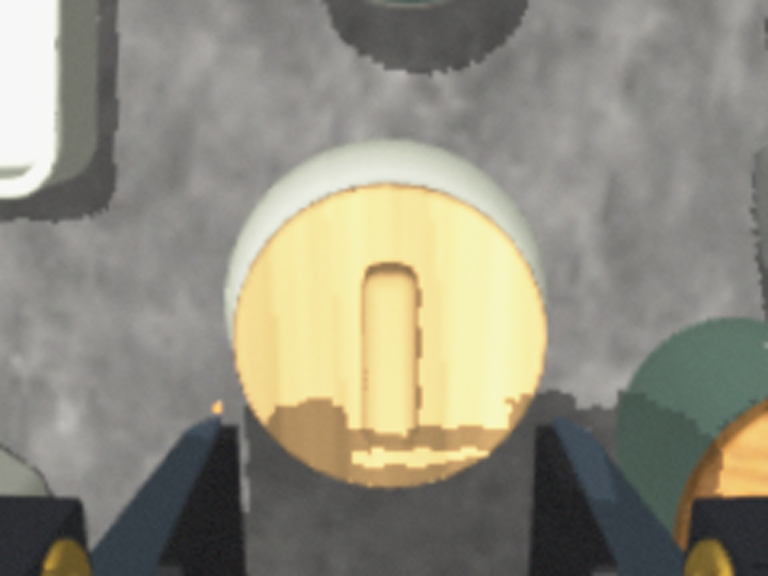

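The flange is 98 px wide. That puts it at 0.30 m, which matches a lid fully home (raised would be 0.285 m), and it is concentric. For the oblong lid I reuse the known release pose and work out the offset along its bar from the earlier picture.

Run:
```python
from station import env
from h import *
c=env.read_camera("wrist")
s1=dict(tool_pos=np.array([.3981,.1042,.2509]),eef_rot=np.array([0,.838,.546,0])/np.hypot(.838,.546))
f=lambda u,v,z: wrist(c,s1,240+u/4,110+v/4,z)
a,b=f(340,92,.103),f(330,560,.103); m=(a+b)/2; a2,b2=f(337,245,.127),f(335,450,.127); m2=(a2+b2)/2
print(np.linalg.norm(a-b),m,np.linalg.norm(a2-b2),m2)
Rg=R.from_quat([.846,.534,0,0])
for x in(m,m2): print("lid centre rel TCP in tool",Rg.inv().apply(x-[.4035,.106,x[2]]).round(4))
```

```text
0.12099877156584403 [0.40185473 0.10194556 0.103     ] 0.04859247028582921 [0.40316542 0.10494112 0.127     ]
lid centre rel TCP in tool [-0.0044  0.0003  0.    ]
lid centre rel TCP in tool [-0.0011  0.0002  0.    ]
```

Request:
carry_out:
  linear:
    - [-1.5, -1.0, 0]
    - [-3, -2, 0]
    - [-4.5, -3.1, 0]
    - [-6, -4.2, 0]
    - [-7.5, -5.3, 0]
    - [-9, -6.3, 0]
    - [-10.4, -7.34, 0]
    - [-10.4, -7.34, 0.5]
    - [-10.4, -7.34, 0.95]
    - [-10.4, -7.34, 0.95]
    - [-10.4, -7.34, 0.95]
  twist:
    - [0, 0, 0.1]
    - [0, 0, 0.2]
    - [0, 0, 0.3]
    - [0, 0, 0.4]
    - [0, 0, 0.5]
    - [0, 0, 0.588]
    - [0, 0, 0.588]
    - [0, 0, 0.588]
    - [0, 0, 0.588]
    - [0, 0, 0.588]
    - [0, 0, 0.588]
  fingers: [60, 60, 60, 60, 60, 60, 60, 60, 60, 60, 60]

```text
clock: 19.2
tool_pos: [0.421, -0.0997, 0.2205]
eef_rot: [-0.0, 0.845, 0.534, -0.0]
ft_force: [-0.5, -1.5, -0.2]
opening: 0.0545
grasp_force: 0.0
```

Request:
carry_out:
  linear:
    - [-0.1, 0, 2]
    - [-0.1, 0, 3.8]
    - [-0.1, 0, 4.8]
    - [-0.1, 0, 5.1]
    - [-0.1, 0, 5.1]
    - [-0.1, 0, 5.1]
    - [-0.1, 0, 5.1]
    - [-0.1, 0, 5.1]
    - [-0.1, 0, 5.1]
    - [-0.1, 0, 4]
    - [-0.1, 0, 2]
    - [-0.1, 0, 0.5]
  twist:
    - [0, 0, 0]
    - [0, 0, 0]
    - [0, 0, 0]
    - [0, 0, 0]
    - [0, 0, 0]
    - [0, 0, 0]
    - [0, 0, 0]
    - [0, 0, 0]
    - [0, 0, 0]
    - [0, 0, 0]
    - [0, 0, 0]
    - [0, 0, 0]
  fingers: [60, 60, 60, 60, 60, 0, 0, 0, 0, 0, 0, 0]

```text
clock: 20.7
tool_pos: [0.4193, -0.1031, 0.2077]
eef_rot: [0.0, 0.846, 0.534, 0.0]
ft_force: [1.5, 1.1, -2.5]
opening: 0.0159
grasp_force: 25.0
```

Run:
```python
from station import env
from h import *
s=env.state(); print(s["tool_pos"],s["opening"],s["ft_force"],tool(s,[.436,.3186,.205]), np.degrees(np.arctan2(*q(s["eef_rot"]).as_matrix()[1::-1,0])))
```

```text
[ 0.41931665 -0.10314692  0.20767316] 0.015871646202504988 [ 1.54920075  1.07272292 -2.49393204] [12.93 -5.55  0.09] 64.50045329528042
```

Request:
carry_out:
  linear:
    - [1.6, -0.7, 0]
    - [3.2, -1.4, 0]
    - [4.8, -2.1, 0]
    - [6.5, -2.8, 0]
    - [8.1, -3.5, 0]
    - [9.7, -4.2, 0]
    - [11.3, -4.9, 0]
    - [12.93, -5.55, 0]
    - [12.93, -5.55, 0]
    - [12.93, -5.55, 0]
    - [12.93, -5.55, 0]
  twist:
    - [0, 0, -0.08]
    - [0, 0, -0.16]
    - [0, 0, -0.24]
    - [0, 0, -0.32]
    - [0, 0, -0.4]
    - [0, 0, -0.48]
    - [0, 0, -0.586]
    - [0, 0, -0.586]
    - [0, 0, -0.586]
    - [0, 0, -0.586]
    - [0, 0, -0.586]
  fingers: [0, 0, 0, 0, 0, 0, 0, 0, 0, 0, 0]

```text
clock: 22.08
tool_pos: [0.4359, 0.3176, 0.2055]
eef_rot: [-0.0, 0.656, 0.755, -0.0]
ft_force: [-0.8, 0.6, -2.3]
opening: 0.0161
grasp_force: 25.0
```

```bash
python3 look.py w9
python3 - <<'E'
from station import env
from h import *
s=env.state(); c=env.read_camera("wrist"); im=c["image"].copy()
a=np.radians(98.1);ux=np.array([np.cos(a),np.sin(a),0]);uy=np.array([ux[1],-ux[0],0])
big=cv2.resize(im[90:270,180:460],None,fx=2.8,fy=2.8,interpolation=cv2.INTER_CUBIC)
def dr(o,dx,dy,col):
    P=[wproj(c,s,o+i*dx*ux+j*dy*uy) for i,j in((0,1),(1,1),(1,-1),(0,-1))]
    cv2.polylines(big,[np.int32((np.array(P)-[180,90])*2.8)],False,col,1)
dr(np.array([.436,.3186,.06]),.059,.033,(0,0,255))
tp=s["tool_pos"]; dr(np.array([tp[0],tp[1],tp[2]-.025]),.061,.035,(255,0,0))
cv2.imwrite("pics/w9o.png",big); print(tool(s,[.436,.3186,.094]))
E
```

```text
22.075 [0.4359 0.3176 0.2055] [[-0.14, 0.99, -0.0], [0.99, 0.14, -0.0], [-0.0, -0.0, -1.0]] [ 0.59  0.17  2.07 -0.    0.9   0.45] [-0.8  0.6 -2.3] 0.01606824854207253
[0.03 0.   3.72]
```

View pics/w9o.png

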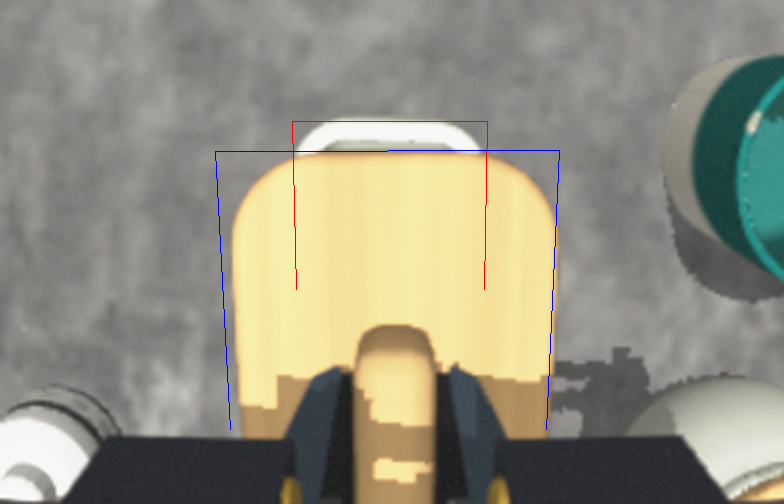

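The lid and the pot's rim agree with the overlays within about 1–2 mm. Lowering.

Request:
carry_out:
  linear:
    - [0.05, -0.03, 1]
    - [0.05, -0.03, 2]
    - [0.05, -0.03, 2.6]
    - [0.05, -0.03, 3.0]
    - [0.05, -0.03, 3.3]
    - [0.05, -0.03, 3.5]
    - [0.05, -0.03, 3.6]
    - [0.05, -0.03, 3.68]
    - [0.05, -0.03, 3.7]
    - [0.05, -0.03, 3.7]
  twist:
    - [0, 0, 0]
    - [0, 0, 0]
    - [0, 0, 0]
    - [0, 0, 0]
    - [0, 0, 0]
    - [0, 0, 0]
    - [0, 0, 0]
    - [0, 0, 0]
    - [0, 0, 0]
    - [0, 0, 0]
  fingers: [0, 0, 0, 0, 0, 0, 0, 0, 0, 0]

```text
clock: 23.42
tool_pos: [0.4345, 0.32, 0.096]
eef_rot: [-0.0, 0.656, 0.755, -0.001]
ft_force: [-14.8, -5.2, 28.7]
opening: 0.0158
grasp_force: 25.0
```

Request:
carry_out:
  linear:
    - [0, 0, -0.05]
    - [0, 0, -0.05]
    - [0, 0, -0.05]
    - [0, 0, -0.05]
    - [0, 0, -0.05]
    - [0, 0, -1]
    - [0, 0, -2.5]
    - [0, 0, -4.5]
    - [0, 0, -4.5]
    - [0, 0, -4.5]
  twist:
    - [0, 0, 0]
    - [0, 0, 0]
    - [0, 0, 0]
    - [0, 0, 0]
    - [0, 0, 0]
    - [0, 0, 0]
    - [0, 0, 0]
    - [0, 0, 0]
    - [0, 0, 0]
    - [0, 0, 0]
  fingers: [0, 0, 60, 60, 60, 60, 60, 60, 60, 60]

```text
clock: 24.68
tool_pos: [0.4349, 0.3199, 0.2295]
eef_rot: [0.0, 0.656, 0.755, 0.0]
ft_force: [-0.2, 0.2, -1.5]
opening: 0.0545
grasp_force: 0.0
```

```bash
python3 look.py w10
python3 - <<'E'
from station import env
from h import *
s=env.state(); c=env.read_camera("wrist"); im=c["image"].astype(int)
m=((im[:,:,2]-im[:,:,0]>40)).astype(np.uint8); m[:, :200]=0; m[:,440:]=0; m[270:]=0
for v in range(130,216,10):
    u=np.where(m[v,240:400])[0]+240
    if len(u): 
        l,r=u.min(),u.max()
        W=[np.linalg.norm(wrist(c,s,l-.5,v,z)-wrist(c,s,r+.5,v,z)).round(4) for z in(.069,.083)]
        print(v,l,r,W)
cl=np.where(m[:,322])[0]; print(cl.min(),cl.max())
print([ (wrist(c,s,322,cl.min(),z)-wrist(c,s,322,cl.max(),z))[:2].round(3) for z in (.069,.083)])
w=((im.min(2)>190)).astype(np.uint8); print("white rim visible px near lid",w[120:240,260:385].sum())
E
```

```text
24.675 [0.4349 0.3199 0.2295] [[-0.141, 0.99, 0.0], [0.99, 0.141, 0.0], [0.0, 0.0, -1.0]] [ 0.59  0.14  2.06 -0.    0.94  0.45] [-0.2  0.2 -1.5] 0.054504333112965576
140 290 352 [np.float64(0.0628), np.float64(0.06)]
150 287 355 [np.float64(0.0692), np.float64(0.0661)]
160 287 355 [np.float64(0.0696), np.float64(0.0665)]
170 287 355 [np.float64(0.0701), np.float64(0.0669)]
180 287 355 [np.float64(0.0706), np.float64(0.0674)]
190 287 354 [np.float64(0.0701), np.float64(0.0669)]
200 287 354 [np.float64(0.0707), np.float64(0.0675)]
210 288 353 [np.float64(0.0693), np.float64(0.0661)]
28 245
[array([-0.032,  0.225]), array([-0.03 ,  0.215])]
white rim visible px near lid 191
```

The oblong lid's width reads 70 mm at z = 0.069, so it is home. I run the same check on the square lid.

Request:
carry_out:
  linear:
    - [-1.7, -0.6, -0.7]
    - [-3.5, -1.1, -0.7]
    - [-5.2, -1.6, -0.7]
    - [-6.9, -2.2, -0.7]
    - [-6.9, -2.2, -0.7]
    - [-6.9, -2.2, -0.7]
    - [-6.9, -2.2, -0.7]
    - [-6.9, -2.2, -0.7]
  twist:
    - [0, 0, 0.15]
    - [0, 0, 0.3]
    - [0, 0, 0.45]
    - [0, 0, 0.594]
    - [0, 0, 0.594]
    - [0, 0, 0.594]
    - [0, 0, 0.594]
    - [0, 0, 0.594]
  fingers: [60, 60, 60, 60, 60, 60, 60, 60]

```text
clock: 25.78
tool_pos: [0.3988, 0.1065, 0.2504]
eef_rot: [-0.0, 0.847, 0.531, -0.0]
ft_force: [0.1, -0.1, 0.2]
opening: 0.0543
grasp_force: 0.0
```

```bash
python3 look.py w11
python3 - <<'E'
from station import env
from h import *
s=env.state(); c=env.read_camera("wrist"); im=c["image"].astype(int)
m=((im[:,:,2]-im[:,:,0]>40)).astype(np.uint8)
for v in range(130,226,10):
    u=np.where(m[v,240:400])[0]+240
    if len(u):
        l,r=u.min(),u.max()
        print(v,l,r,[np.linalg.norm(wrist(c,s,l-.5,v,z)-wrist(c,s,r+.5,v,z)).round(4) for z in(.089,.103)])
E
```

```text
25.775 [0.3988 0.1065 0.2504] [[0.436, 0.9, -0.001], [0.9, -0.436, -0.0], [-0.0, -0.0, -1.0]] [ 0.2  -0.13  2.28  0.    0.99  0.66] [ 0.1 -0.1  0.2] 0.0542500135631739
150 280 365 [np.float64(0.087), np.float64(0.083)]
160 276 369 [np.float64(0.0957), np.float64(0.0914)]
170 276 369 [np.float64(0.0963), np.float64(0.092)]
180 277 369 [np.float64(0.096), np.float64(0.0917)]
190 277 368 [np.float64(0.0957), np.float64(0.0914)]
200 277 368 [np.float64(0.0965), np.float64(0.0922)]
210 278 367 [np.float64(0.0953), np.float64(0.091)]
220 278 366 [np.float64(0.0952), np.float64(0.0909)]
```

The square lid reads 96 mm wide at z = 0.089, so it is home too. The arm is clear of everything, so I hand in.

```bash
python3 -c "
from station import env
print(env.close_job())"
```

```text
the job is handed in; nothing more can be done
None
```

The job is handed in at about 26 s on the clock: each lid sits on its own pot, and the last wrist-camera measurements show all three fully home. Only the oblong lid was put aside, on the board, and none touched the worktop.

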